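Draw the green block out of a deep lane with the hooked picker

ROBOT

A 6-joint arm with a two-finger parallel gripper is mounted at the origin on a cart in front of the work surface, level with it; the furniture and walls round the work are solid. World frame = base frame: x ahead of the robot, y to its left, z up, the work surface at z = 0. Lengths are in mm, angles in rad, forces in N, time in s.
With the tool pointing down it reaches from about 350 to 875 mm from the base axis. Payload 15.5 kg.
Tool frame: the origin (TCP) lies midway between the tips of the shut fingers; the grasp point (between the pads) lies 19 mm behind it; x points along the fingers, y is the direction in which the jaws open and shut, and the axes are right-handed (so a half turn about x gives the same grasp; the last joint's range is limited). The gripper opens to 85 mm and grips with 20 to 120 N. Pads are 22 mm wide; open, the fingers measure 114 mm over their backs; the gripper's body (76 mm by 85 mm) begins 54 mm behind the grasp point. The pads swing forward as they close: fully open they stand 13 mm farther back than shut.
Start: joints at [1.083, 0.494, 1.345, -0, 1.302, -0.096], TCP at [239.231, 577.404, 231.277] pointing down, gripper open.
Joint ranges: [-2.91, 2.91], [-0.82, 2.16], [0.22, 2.67], [-1.22, 4.37], [0.12, 2.79], [-3.08, 3.08]. Speed limits (rad/s): [1.89, 1.89, 2.57, 3.01, 3.01, 3.01].

INTERFACE

Orientations are given as a unit quaternion [w, x, y, z].
In Python, from plant import status, cams, order gives the robot as it stands.
- The arm moves only by the shell command python3 -m handwheel 'ROWS' [FORCE]. ROWS is a JSON object of lists of equal length, an entry for each row: "turn": the turn, a rotation vector about the tool's x, y, z in rad, a list of three; "slide": the shift along the tool's x, y, z in cm, a list of three; "jaw": the closure, from 0 (fully open) to 1 (shut). In form: {"turn": [[rx, ry, rz], ...], "slide": [[x, y, z], ...], "jaw": [jaw, ...]}. A call has 1 to 8 rows; each row shifts and turns the pose as measured when the row begins, along the tool's axes as they then stand; what a row does not reach is not made up. A row lasts 1/8 s, in which the tool goes at most 62.5 mm and 10.7 degrees, less where a joint would pass 70% of its speed; a pose out of reach is approached as far as the arm can. A call is refused whole if a number of a shift passes 6.25 or a number of a turn 0.188, either way. A call with a gripper value outside its range is refused whole. The fingers move at their own pace and stop on an object; FORCE is the grip in N (left out, the last holds). Time passes only in rows, so rows that do not move let the fingers close. It gives the time, the measured TCP pose, the force and the opening at its end, in the units of the state.
- status.get_state(): the state, without advancing time (a new reading comes with each control period).
- cams.grab_frame(name): name is "side" or "top"; returns the picture (400x640x3 uint8, red, green, blue); there is no depth.
- cams.get_calibration(name): a dict with "fx", "fy", "cx", "cy" (pixels), "k1" (the pictures are not rectified: a ray, as slopes to the right and down, at radius r is drawn at 1 + k1 r^2 times it, then the intrinsics apply), "extrinsics" (4x4, takes a point from world to camera coordinates). Camera axes: x right, y down, z forward; pixel columns grow to the right and rows downward; lengths in mm; the calibration is good to about 2 mm. A picture is of the moment at which its call begins. get_calibration takes no time and is no camera call.
- order.close_job(): hands the job in, once; it reports no verdict.
The state is a dict: "time": time; "joint_positions": joint angles; "joint_velocities": joint speeds; "joint_efforts": joint torques, N m; "tool_pos": TCP position; "eef_rot": TCP orientation; "force": force on the tool from outside, world axes, zero at the start; "moment": the same for the moment, N m; "grip_width": finger opening in mm.
Only numpy, scipy, OpenCV 4.12 (cv2) and the standard library are available. Lean on these libraries where they do the work, as an engineer would, in place of code of your own. Each camera call takes 0.05 s, during which the arm holds its last target.

TASK

The green cassette block sits deep in one of the three narrow sloping lanes of the white block magazine. Take the orange-handled hooked picker from its rest, use its hook to draw the green block up its lane and leave it lying flat, right way up, on the magazine's level front ledge, then lay the picker back in both notches of its rest as it lay before. Do not touch the blocks with the fingers, and leave the white and pink blocks where they are.

Things in the scene. Friction and masses are not known exactly. Their poses are not given: they have to be found in the camera images.
- magazine: White fixed block magazine. Origin: mouth edge of the middle lane's floor, 86 mm above the bench; x level towards the deep end, y across, z up. Three lanes, centre lines y = -46, 0, +46, run from x = 0 to +x sloping DOWN at 25 degrees: 150 long on the slope, 40 wide, 56 high square to the floor (black rubber), closed at the bottom. Mouths face roughly the robot's right.
- ledge (a point): Middle of the magazine's level front ledge: top flush with the lane floors' mouth edge (z = 0 of the magazine), x = 0 to -73 of the magazine, 134 wide, with rims 12 high on its three other sides. Axes as the magazine's.
- roof_edge (a point): Middle of the roof's underside edge over the mouths, 24 in and 51 above the magazine's origin. The roof is of clear strips 4 thick, parallel to the lane floors, with a 16 mm viewing slot over each lane.
- cassette_b1: The GREEN cassette block, 40 x 28 x 11 mm, about 20 g: flat 6 mm base with a smaller wax block on top. Origin: centre of its underside; x along its length, +x end steep and lying deeper in the lane, -x (sloping label end) up towards the mouth; z up through the wax. Its centre starts about 100 mm down the lane; friction holds it on the rubber. To be drawn out; its lane varies.
- cassette_b0: The WHITE cassette block, 40 x 28 x 11 mm, about 20 g: flat 6 mm base with a smaller wax block on top. Origin: centre of its underside; x along its length, +x end steep and lying deeper in the lane, -x (sloping label end) up towards the mouth; z up through the wax. Its centre starts about 100 mm down the lane; friction holds it on the rubber. Stays.
- cassette_b2: The PINK cassette block, 40 x 28 x 11 mm, about 20 g: flat 6 mm base with a smaller wax block on top. Origin: centre of its underside; x along its length, +x end steep and lying deeper in the lane, -x (sloping label end) up towards the mouth; z up through the wax. Its centre starts about 100 mm down the lane; friction holds it on the rubber. Stays.
- picker: Loose hooked picker, 120 g, lies level in its rest. Origin on the handle's axis at the place to grip; x along the tool to the hook, z up. Orange handle x = -64 to +58, 16 wide (y), 18 high (z); steel rod, diameter 8, on the same axis; hook: flat blade at x = 233 to 237, 18 wide, from z = +4 down to z = -20 (points to -z).
- rest: Fixed grey picker rest, base 200 x 50 x 6 mm. Origin on the bench under the seat; x along it to the hook end, z up. Two notched posts 8 thick: at x = -42 (notch 24 wide, bottom z = 43, for the handle) and x = +100 (notch 18 wide, bottom z = 48, for the rod); post tops at z = 62 and 64.
- rest_seat (a point): Point 52 above the rest's origin: where the picker's origin lies when it is in the rest, with the picker's x along the rest's x.

How it is judged (in metres and radians):
On the way, in this order (a step that is already met when the one before it is completed fails the run):
1. the picker is lifted off its rest (distance between picker and rest_seat above 0.04 m), for 0.1 s.
2. the picker pulls the green block while it is still inside its lane (contact force between picker and cassette_b1 above 0.02 N and x of cassette_b1 in the frame of magazine between 0 and 0.075 m), for 0.04 s.
3. the green block lies flat on the ledge, wholly out of the lane (x of cassette_b1 in the frame of magazine between -0.075 and -0.016 m and y of cassette_b1 in the frame of magazine between -0.067 and 0.067 m and z of cassette_b1 in the frame of magazine between -0.005 and 0.006 m and angle between cassette_b1's own z axis and vertical below 0.12 rad), for 0.2 s.
At the end, for the whole second after the job is handed in: The green block lies at rest, flat and right way up (within 7 degrees), wholly out of its lane on the ledge; the picker lies at rest in both notches of its rest, hook down, within 18 mm lengthways, 7 mm sideways and 5 mm in height of where it lay (all of step 3 and linear speed of each of cassette_b1, picker below 0.02 m/s and x of picker in the frame of rest between -0.018 and 0.018 m and y of picker in the frame of rest between -0.007 and 0.007 m and z of picker in the frame of rest between 0.047 and 0.057 m and angle between the x axis of picker and the x axis of rest, either way round below 0.09 rad and angle between picker's own z axis and vertical below 0.15 rad); the robot touches nothing.
It fails at once if the fingers touch a block (contact force between the fingers and cassette_b0 above 0.3 N or contact force between the fingers and cassette_b1 above 0.3 N or contact force between the fingers and cassette_b2 above 0.3 N).
It fails at once if the white or the pink block is moved by over 12 mm (distance of any of cassette_b0, cassette_b2 from where it was at the start of the episode above 0.012 m).
It also fails if it takes over 54 s, if anything falls off the work surface, if the arm or the gripper's body presses on something with over 40 N, if the wrist force passes 120 N, or if a joint passes its speed limit or range.

## Working session

There is one attempt and no reset: what is moved stays moved. The work goes in short steps, Python scripts to look and compute and a shell command to move; the robot and the scene stay as the last step left them, time stands still between calls to the robot, and variables do not carry over. Pictures are saved under pics/ and viewed, and the job is handed in when it is done.

```bash
ls; mkdir -p pics; python3 - <<'E'
from plant import status,cams
import cv2,numpy as np
print(status.get_state())
for n in("side","top"):
    c=cams.get_calibration(n);print(n,c)
    cv2.imwrite(f"pics/{n}0.png",cams.grab_frame(n)[:,:,::-1])
E
```

```text
pics
{'time': 0.0, 'joint_positions': array([ 1.08250695e+00,  4.94209541e-01,  1.34614374e+00, -9.27328010e-06,
        1.30248520e+00, -9.55332968e-02]), 'joint_velocities': array([ 0.00011796, -0.00090324,  0.00128149, -0.00024334,  0.0009016 ,
        0.00069205]), 'joint_efforts': array([ 2.82059271e-03, -8.82155371e+01, -3.83872569e+01,  7.23565199e-05,
        1.00240236e-02,  1.97078901e-05]), 'tool_pos': array([239.05812164, 577.08129013, 230.67958749]), 'eef_rot': array([ 0.69339229,  0.13754583,  0.69363976, -0.13839132]), 'force': array([-0.07280358, -0.94719342, -0.32982914]), 'moment': array([0.00582558, 0.02612411, 0.02764911]), 'grip_width': 85.36275687590287}
side {'fx': 463.1319125014042, 'fy': 463.1319125014042, 'cx': 319.4456643091452, 'cy': 198.20383232674138, 'k1': -0.11123329635621106, 'extrinsics': array([[-2.82660913e-01, -9.59192907e-01,  7.19553775e-03,
         6.95806414e+01],
       [-7.02606370e-01,  2.01929825e-01, -6.82325901e-01,
         4.52379088e+02],
       [ 6.53029170e-01, -1.97922493e-01, -7.31012715e-01,
         7.53084738e+02],
       [ 0.00000000e+00,  0.00000000e+00,  0.00000000e+00,
         1.00000000e+00]])}
top {'fx': 483.0562324620764, 'fy': 483.0562324620764, 'cx': 313.24455988915173, 'cy': 189.36145884483363, 'k1': 0.00655023448749123, 'extrinsics': array([[-6.69144308e-03, -9.99776743e-01,  2.00421581e-02,
        -7.32348883e+01],
       [-9.92211686e-01,  4.14512238e-03, -1.24494131e-01,
         5.26315924e+02],
       [ 1.24383260e-01, -2.07191089e-02, -9.92017905e-01,
         9.71307861e+02],
       [ 0.00000000e+00,  0.00000000e+00,  0.00000000e+00,
         1.00000000e+00]])}
```

View pics/side0.png

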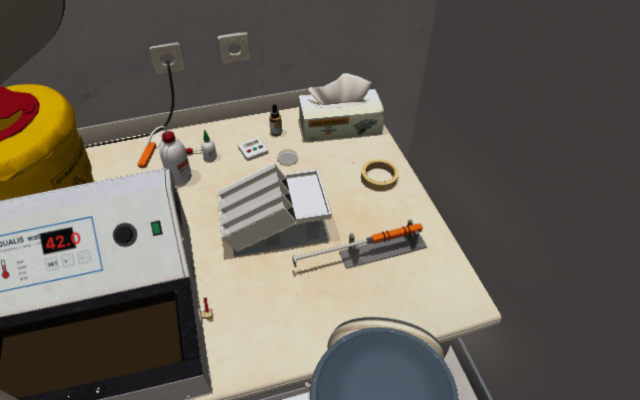

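View pics/top0.png

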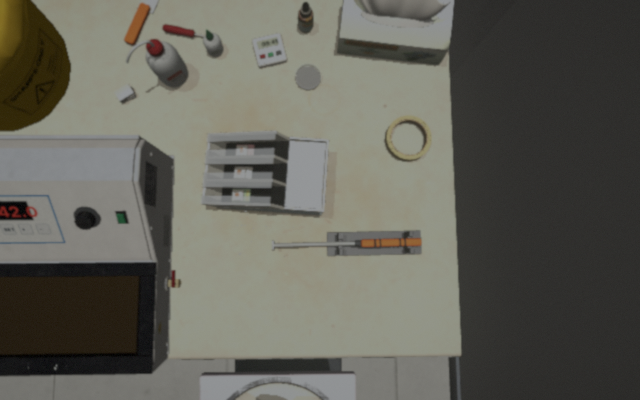

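The side view shows the magazine at about (275,205) and the picker from (295,268) to (422,230). In the top view the magazine spans (205-327,135-215) and the picker runs (275,245) to (420,242). I'll enlarge both for measurement.

```bash
python3 - <<'E'
import cv2
t=cv2.imread("pics/top0.png");s=cv2.imread("pics/side0.png")
cv2.imwrite("pics/t1.png",cv2.resize(t[125:225,195:335],None,fx=5.5,fy=5.5,interpolation=cv2.INTER_CUBIC))
cv2.imwrite("pics/t2.png",cv2.resize(t[220:270,265:430],None,fx=4.8,fy=4.8,interpolation=cv2.INTER_CUBIC))
cv2.imwrite("pics/s1.png",cv2.resize(s[155:285,205:435],None,fx=3.4,fy=3.4,interpolation=cv2.INTER_CUBIC))
E
```

```text
(no output)
```

View pics/t1.png

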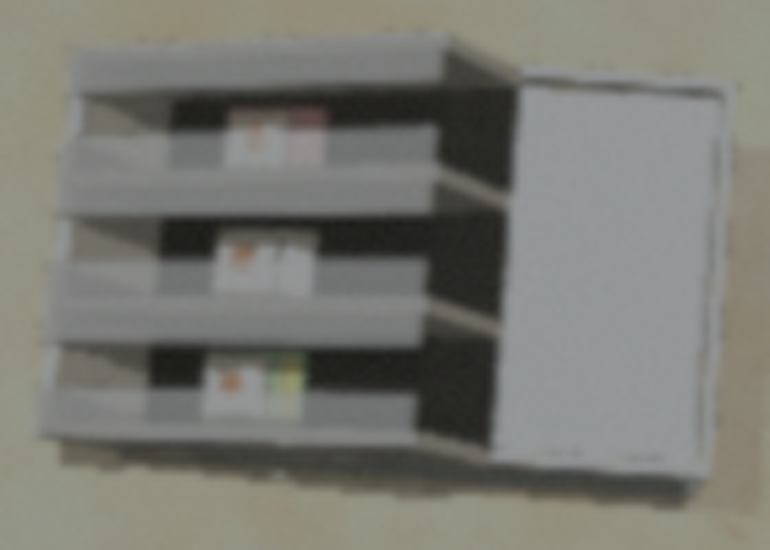

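View pics/t2.png

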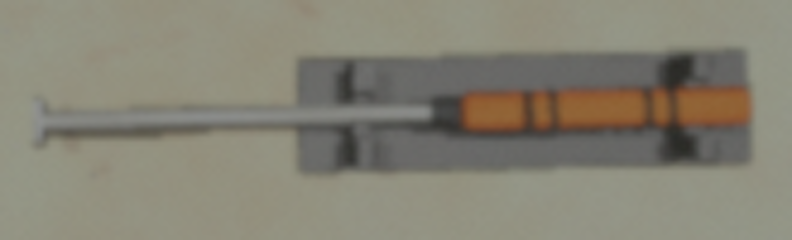

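View pics/s1.png

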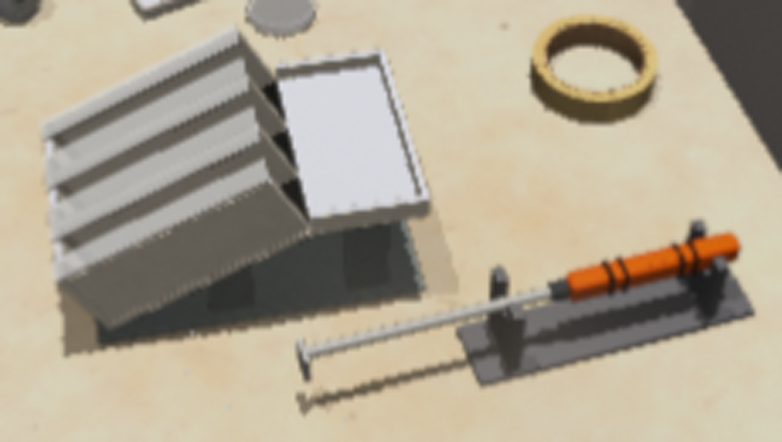

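```bash
cat > h.py <<'E'
import numpy as np,cv2
from plant import cams,status
from scipy.spatial.transform import Rotation as R
C={n:cams.get_calibration(n) for n in("side","top")}
def ray(n,u,v):
    c=C[n];K=np.array([[c['fx'],0,c['cx']],[0,c['fy'],c['cy']],[0,0,1]])
    p=cv2.undistortPoints(np.array([[[u,v]]],float),K,np.array([c['k1'],0,0,0.]))[0,0]
    E=c['extrinsics'];o=-E[:3,:3].T@E[:3,3];d=E[:3,:3].T@np.array([p[0],p[1],1]);return o,d/np.linalg.norm(d)
def onz(n,u,v,z):
    o,d=ray(n,u,v);return o+d*(z-o[2])/d[2]
def two(a,b):
    o1,d1=ray("top",*a);o2,d2=ray("side",*b)
    A=np.stack([d1,-d2],1);s=np.linalg.lstsq(A,o2-o1,rcond=None)[0]
    p,q=o1+s[0]*d1,o2+s[1]*d2;return (p+q)/2,np.linalg.norm(p-q)
def proj(n,P):
    c=C[n];E=c['extrinsics'];K=np.array([[c['fx'],0,c['cx']],[0,c['fy'],c['cy']],[0,0,1]])
    return cv2.projectPoints(np.array(P,float).reshape(-1,1,3),cv2.Rodrigues(E[:3,:3])[0],E[:3,3],K,np.array([c['k1'],0,0,0.]))[0][:,0]
def orange(im):
    h=cv2.cvtColor(im,cv2.COLOR_RGB2HSV);return cv2.inRange(h,(5,150,110),(16,255,255))
E
python3 - <<'E'
from h import *
np.set_printoptions(precision=1,suppress=True)
def T(x,y):return ((x+.5)/5.5-.5+195,(y+.5)/5.5-.5+125)
def S(x,y):return ((x+.5)/3.4-.5+205,(y+.5)/3.4-.5+155)
def T2(x,y):return ((x+.5)/4.8-.5+265,(y+.5)/4.8-.5+220)
a=onz("top",*T(522,72),86);b=onz("top",*T(491,460),86)
print("mouth edge",a,b,np.linalg.norm(a-b), (a+b)/2)
# ledge outer rim top corners z=98
for p in[(733,80),(712,478),(523,66),(492,462)]:print("rim",p,onz("top",*T(*p),98))
for p in[(383,53),(428,200),(278,70),(310,218)]:print("rim side",p,onz("side",*S(*p),98))
for z in(52,):
  h=onz("top",*T2(40,121),z-0);e=onz("top",*T2(752,106),z);n=onz("top",*T2(436,113),z)
  print("pick",h,e,n,np.linalg.norm(h-e)," expect 299")
# rest base corners z=6
for p in[(298,60),(301,172),(748,50),(750,163)]:print("rest",onz("top",*T2(*p),6))
for p in[(205,355),(203,418),(306,352),(304,420),(268,355)]: print("green",p,onz("top",*T(*p),50))
t=cv2.imread("pics/top0.png")[:,:,::-1].copy();s=cv2.imread("pics/side0.png")[:,:,::-1].copy()
for n,im in(("top",t),("side",s)):
    m=orange(im);x0,x1,y0,y1=(340,430,230,255) if n=="top" else (360,430,215,255)
    mm=np.zeros_like(m);mm[y0:y1,x0:x1]=m[y0:y1,x0:x1]
    pts=np.column_stack(np.nonzero(mm)[::-1]).astype(np.float32)
    print(n,cv2.minAreaRect(pts),cv2.fitLine(pts,cv2.DIST_L2,0,.01,.01).ravel())
E
```

```text
mouth edge [623.5 -28.3  86. ] [482.3 -17.2  86. ] 141.58672780511148 [552.9 -22.7  86. ]
rim (733, 80) [ 617.6 -104.3   98. ]
rim (712, 478) [474.6 -95.4  98. ]
rim (523, 66) [622.9 -29.   98. ]
rim (492, 462) [480.6 -18.   98. ]
rim side (383, 53) [ 614.1 -102.3   98. ]
rim side (428, 200) [474.9 -91.9  98. ]
rim side (278, 70) [617.8 -27.6  98. ]
rim side (310, 218) [481.1 -15.4  98. ]
pick [411.6   6.   52. ] [ 416.  -293.6   52. ] [ 413.9 -160.1   52. ] 299.64475401997913  expect 299
rest [ 438.1 -104.5    6. ]
rest [ 389.2 -105.3    6. ]
rest [ 441.4 -303.8    6. ]
rest [ 391.8 -303.     6. ]
green (205, 355) [525.   90.2  50. ]
green (203, 418) [501.5  90.6  50. ]
green (306, 352) [526.   52.9  50. ]
green (304, 420) [500.6  53.4  50. ]
green (268, 355) [524.9  66.9  50. ]
top ((390.5059509277344, 242.24375915527344), (6.607790470123291, 57.12934875488281), 88.60282135009766) [  1.   -0.  390.4 242.2]
side ((396.5212097167969, 231.5814208984375), (6.4367594718933105, 50.69473648071289), 75.3791275024414) [  1.   -0.2 396.1 231.7]
```

```bash
cat >> h.py <<'E'
np.set_printoptions(precision=3,suppress=True)
PX=np.array([-0.0148,0.9999,0]);PO=np.array([415.,-229.6,52.])   # picker in rest
MX=np.array([0.0732,0.9973,0]);MX/=np.linalg.norm(MX);MZ=np.array([0,0,1.]);MY=np.cross(MZ,MX);MO=np.array([551.5,-22.2,86.])
def Rpick(fx,tilt):   # picker axes; tilt>0 = hook down
    fx=np.array(fx)/np.linalg.norm(fx);x=np.cos(tilt)*fx-np.sin(tilt)*MZ;z=np.sin(tilt)*fx+np.cos(tilt)*MZ
    return np.stack([x,np.cross(z,x),z],1)
SG=-1  # tool y = SG*picker y
def tool_of(Rp):
    x=-Rp[:,2];y=SG*Rp[:,1];return np.stack([x,y,np.cross(x,y)],1)
def now():
    s=status.get_state();q=s['eef_rot'];return s,R.from_quat([*q[1:],q[0]]).as_matrix(),np.array(s['tool_pos'])
def delta(Rt,pt):
    s,Rc,pc=now();print("t %.2f tcp"%s['time'],pc,"F",s['force'],"w %.1f"%s['grip_width'])
    print(" turn",R.from_matrix(Rc.T@Rt).as_rotvec()," slide(now axes,cm)",Rc.T@(pt-pc)/10," slide(target axes)",Rt.T@(pt-pc)/10)
E
python3 - <<'E'
from h import *
import h
s,Rc,p=now();print(Rc)
for sg in(-1,1):
    h.SG=sg
    Rt=tool_of(Rpick(PX,0));print(sg);delta(Rt,PO+[0,0,-19+80])
E
```

```text
[[-0.     0.383  0.924]
 [-0.001  0.924 -0.383]
 [-1.    -0.001 -0.   ]]
-1
t 0.10 tcp [239.072 577.126 230.767] F [-0.185  0.572 -0.21 ] w 85.1
 turn [1.163 0.001 0.001]  slide(now axes,cm) [ 11.844 -67.784  47.131]  slide(target axes) [11.777 16.397 80.924]
1
t 0.10 tcp [239.072 577.126 230.767] F [-0.185  0.572 -0.21 ] w 85.1
 turn [-1.978 -0.001  0.001]  slide(now axes,cm) [ 11.844 -67.784  47.131]  slide(target axes) [ 11.777 -16.397 -80.924]
```

```bash
python3 - <<'E'
from h import *
print(two((139,136),(167,170)),"far corner"); print(two((153,263),(183,275)),"near edge")
E
```

```text
(array([599.866, 229.656, 199.742]), np.float64(1.8435231138477521)) far corner
(array([379.925, 226.101, 125.063]), np.float64(8.587326392102538)) near edge
```

```bash
python3 -m handwheel '{"turn":[[0.166,0,0],[0.166,0,0],[0.166,0,0],[0.166,0,0],[0.166,0,0],[0.166,0,0],[0.166,0,0],[0,0,0]],"slide":[[-1.5,0,0],[-1.5,0,0],[-1.5,0,0],[-1.5,0,0],[-1.5,0,0],[-1.5,0,0],[-1.5,0,0],[0,0,0]],"jaw":[0,0,0,0,0,0,0,0]}'
python3 - <<'E'
from h import *
Rt=tool_of(Rpick(PX,0));print(Rt);delta(Rt,np.array([480,150,330]));delta(Rt,PO+[0,0,-19+80]);print(now()[0]['joint_positions'])
E
```

```text
time: 1.1
tool_pos: [238.4, 575.9, 335.7]
eef_rot: [-0.496, -0.502, -0.494, 0.508]
force: [-0.5, -0.2, -0.1]
grip_width: 85.5
[[-0.     1.     0.015]
 [-0.     0.015 -1.   ]
 [-1.    -0.     0.   ]]
t 1.10 tcp [238.447 575.9   335.659] F [-0.528 -0.21  -0.073] w 85.5
 turn [-0.035  0.007  0.004]  slide(now axes,cm) [ 0.776 24.994 42.1  ]  slide(target axes) [ 0.566 23.522 42.943]
t 1.10 tcp [238.447 575.9   335.659] F [-0.528 -0.21  -0.073] w 85.5
 turn [-0.035  0.007  0.004]  slide(now axes,cm) [22.769 19.325 80.024]  slide(target axes) [22.266 16.461 80.802]
[1.082 0.419 1.185 0.    1.545 1.102]
```

```bash
python3 -m handwheel '{"turn":[[-0.03,0.007,0.004],[0,0,0],[0,0,0],[0,0,0],[0,0,0],[0,0,0],[0,0,0],[0,0,0]],"slide":[[0,2.9,5.0],[0,2.9,5.0],[0,2.9,5.0],[0,2.9,5.0],[0,2.9,5.0],[0,2.9,5.0],[0,2.9,5.0],[0,2.9,5.0]],"jaw":[0,0,0,0,0,0,0,0]}'
python3 - <<'E'
from h import *
Rt=tool_of(Rpick(PX,0));delta(Rt,PO+[0,0,-19+80]);print(now()[0]['joint_positions'])
E
```

```text
time: 2.1
tool_pos: [483.2, 171.6, 328.5]
eef_rot: [0.514, 0.483, 0.515, -0.488]
force: [0.2, 0.9, -0.8]
grip_width: 85.6
t 2.10 tcp [483.223 171.558 328.45 ] F [ 0.169  0.947 -0.804] w 85.6
 turn [0.043 0.004 0.006]  slide(now axes,cm) [21.761 -8.974 39.572]  slide(target axes) [21.545 -7.415 40.01 ]
[ 0.227  0.25   1.462 -0.003  1.436  0.17 ]
```

```bash
python3 -m handwheel '{"turn":[[0.02,0.002,0.003],[0.02,0.002,0.003],[0,0,0],[0,0,0],[0,0,0],[0,0,0],[0,0,0],[0,0,0]],"slide":[[0,-1,5.0],[1,-1,5.0],[2,-1,5.0],[3,-1,5.0],[3,-1,5.0],[3,-1,5],[3,-1,5.0],[3,-1,5]],"jaw":[0,0,0,0,0,0,0,0]}'
python3 - <<'E'
from h import *
Rt=tool_of(Rpick(PX,0));delta(Rt,PO+[0,0,-19+80]);delta(Rt,PO+[0,0,-19]);print(now()[0]['joint_positions'])
E
```

```text
time: 3.1
tool_pos: [416.2, -244.0, 139.8]
eef_rot: [0.514, 0.486, 0.514, -0.486]
force: [0.5, -0.5, -0.7]
grip_width: 85.8
t 3.10 tcp [ 416.212 -244.047  139.799] F [ 0.467 -0.514 -0.696] w 85.8
 turn [ 0.041 -0.     0.   ]  slide(now axes,cm) [ 2.68  -0.04  -1.449]  slide(target axes) [ 2.68  -0.1   -1.446]
t 3.10 tcp [ 416.212 -244.047  139.799] F [ 0.467 -0.514 -0.696] w 85.8
 turn [ 0.041 -0.     0.   ]  slide(now axes,cm) [10.68  -0.037 -1.448]  slide(target axes) [10.68  -0.1   -1.446]
[-0.654  0.421  1.799 -0.     0.922 -0.709]
```

```bash
python3 -m handwheel '{"turn":[[0.03,0,0],[0.01,0,0],[0,0,0],[0,0,0],[0,0,0]],"slide":[[0,-0.1,-0.7],[1.0,0,-0.7],[2,0,0],[2,0,0],[0,0,0]],"jaw":[0,0,0,0,0]}'
python3 - <<'E'
from h import *
Rt=tool_of(Rpick(PX,0));delta(Rt,PO+[0,0,-19])
f=cams.grab_frame("side");cv2.imwrite("pics/s2.png",cv2.resize(f[130:330,220:540,::-1],None,fx=2.4,fy=2.4,interpolation=cv2.INTER_CUBIC))
f=cams.grab_frame("top");cv2.imwrite("pics/t3.png",cv2.resize(f[150:350,220:540,::-1],None,fx=2.4,fy=2.4,interpolation=cv2.INTER_CUBIC))
E
```

```text
time: 3.72
tool_pos: [412.4, -227.2, 85.1]
eef_rot: [0.505, 0.493, 0.508, -0.493]
force: [0.3, 0.2, 0.2]
grip_width: 85.4
t 3.73 tcp [ 412.356 -227.216   85.1  ] F [0.313 0.231 0.207] w 85.4
 turn [ 0.012 -0.003  0.004]  slide(now axes,cm) [5.208 0.278 0.261]  slide(target axes) [5.21  0.261 0.242]
```

View pics/s2.png

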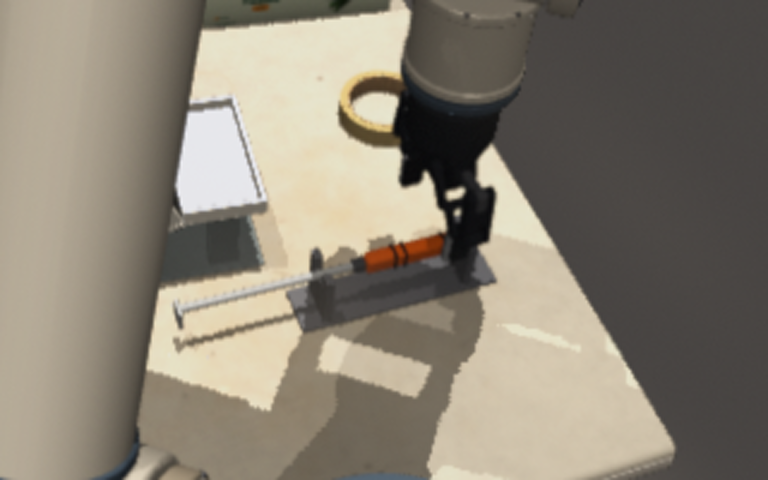

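View pics/t3.png

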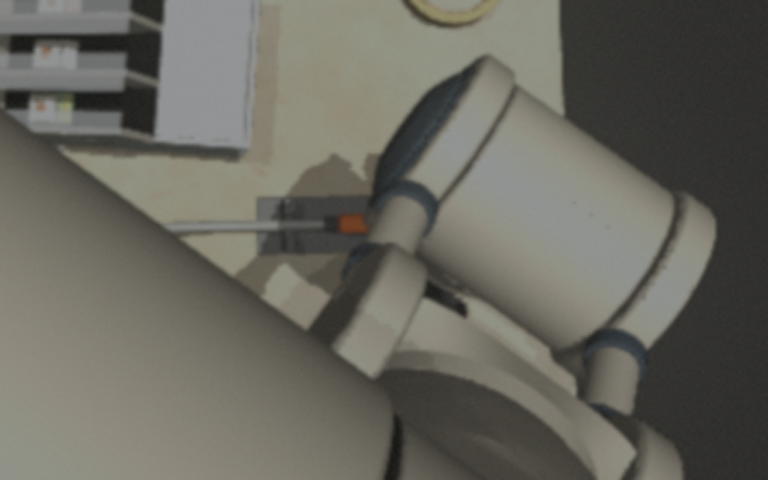

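The side view shows the fingers at about (465,225), straddling the handle with the rod post clear. The arm covers most of the top view. I'll correct by 2.6 mm, go down and grip.

```bash
python3 -m handwheel '{"turn":[[0.01,-0.003,0.004],[0,0,0],[0,0,0],[0,0,0]],"slide":[[1.3,0.26,0.24],[1.6,0,0],[1.6,0,0],[0.4,0,0]],"jaw":[0,0,0,0]}'
python3 - <<'E'
from h import *
Rt=tool_of(Rpick(PX,0));delta(Rt,PO+[0,0,-19])
E
```

```text
time: 4.32
tool_pos: [418.0, -231.2, 36.8]
eef_rot: [0.507, 0.496, 0.501, -0.495]
force: [-0.3, 0.2, -0.3]
grip_width: 85.3
t 4.33 tcp [ 418.027 -231.171   36.809] F [-0.288  0.186 -0.295] w 85.3
 turn [ 0.002  0.005 -0.007]  slide(now axes,cm) [ 0.378 -0.303 -0.164]  slide(target axes) [ 0.381 -0.3   -0.162]
```

```bash
python3 -m handwheel '{"turn":[[0,0,0]],"slide":[[0.38,-0.15,-0.1]],"jaw":[0]}'
python3 -m handwheel '{"turn":[[0,0,0]],"slide":[[0,0,0]],"jaw":[0]}'
python3 - <<'E'
from h import *
Rt=tool_of(Rpick(PX,0));delta(Rt,PO+[0,0,-19])
E
```

```text
time: 4.45
tool_pos: [416.8, -230.4, 33.0]
eef_rot: [0.507, 0.496, 0.501, -0.495]
force: [-0.1, -0.2, -0.6]
grip_width: 85.6
time: 4.58
tool_pos: [416.7, -230.3, 33.1]
eef_rot: [0.507, 0.496, 0.501, -0.495]
force: [-0.5, -0.2, 0.4]
grip_width: 85.7
t 4.58 tcp [ 416.694 -230.291   33.059] F [-0.461 -0.227  0.36 ] w 85.7
 turn [ 0.002  0.005 -0.007]  slide(now axes,cm) [ 0.004 -0.168 -0.072]  slide(target axes) [ 0.006 -0.168 -0.072]
```

Readings are steady. I'll close with 40 N first, watching the force, then tighten.

```bash
python3 -m handwheel '{"turn":[[0,0,0],[0,0,0],[0,0,0],[0,0,0],[0,0,0],[0,0,0]],"slide":[[0,-0.1,-0.05],[0,0,0],[0,0,0],[0,0,0],[0,0,0],[0,0,0]],"jaw":[0.3,0.6,0.9,1,1,1]}' 30
python3 - <<'E'
from h import *
Rt=tool_of(Rpick(PX,0));delta(Rt,PO+[0,0,-19])
E
```

```text
time: 5.32
tool_pos: [416.1, -230.2, 34.1]
eef_rot: [0.508, 0.496, 0.5, -0.495]
force: [-0.2, -0.5, 1.1]
grip_width: 15.6
t 5.33 tcp [ 416.093 -230.156   34.077] F [-0.24  -0.527  1.099] w 15.6
 turn [ 0.002  0.007 -0.009]  slide(now axes,cm) [ 0.106 -0.109 -0.058]  slide(target axes) [ 0.108 -0.108 -0.057]
```

```bash
python3 -c "
from h import *
s,Rc,p=now();np.savez('grasp.npz',R=Rc,p=p)"
python3 -m handwheel '{"turn":[[0,0,0],[0,0,0],[0,0,0],[0,0,0],[0,0,0],[0,0,0],[0,0,0],[0,0,0]],"slide":[[0,0,0],[0,0,0],[-0.5,0,0],[-1.5,0,0],[-2,0,0],[-2,0,0],[-2,0,0],[0,0,0]],"jaw":[1,1,1,1,1,1,1,1]}' 110
python3 - <<'E'
from h import *
g=np.load('grasp.npz');print(g['p'])
delta(tool_of(Rpick(PX,0)),PO+[0,0,61])
f=cams.grab_frame("side");cv2.imwrite("pics/s3.png",cv2.resize(f[130:330,220:540,::-1],None,fx=2.4,fy=2.4,interpolation=cv2.INTER_CUBIC))
E
```

```text
time: 6.32
tool_pos: [415.1, -229.4, 117.3]
eef_rot: [0.508, 0.496, 0.501, -0.495]
force: [-0.6, 0.9, -1.3]
grip_width: 14.2
[ 416.093 -230.156   34.077]
t 6.33 tcp [ 415.075 -229.396  117.313] F [-0.628  0.867 -1.303] w 14.2
 turn [ 0.002  0.006 -0.008]  slide(now axes,cm) [ 0.431 -0.011  0.018]  slide(target axes) [ 0.431 -0.008  0.02 ]
```

View pics/s3.png

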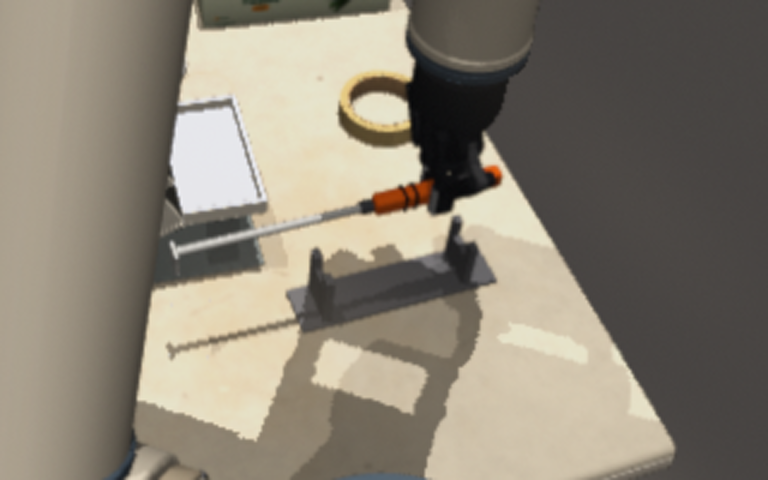

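```bash
cat >> h.py <<'E'
import os
if os.path.exists('grasp.npz'):
    g=np.load('grasp.npz');gR,gp=g['R'],g['p']
    RPT=gR.T@Rpick(PX,0);v=gR.T@(PO-gp);v[1]=0;   # picker in tool
    def pick_now():
        s,Rc,p=now();return Rc@RPT,p+Rc@v
    def tool_target(Rp,po):
        Rt=Rp@RPT.T;return Rt,po-Rt@v
    def go(Rp,po): delta(*tool_target(Rp,po))
A25=np.radians(25)
def lane(s,h,y=46,dy=0):   # world point at slope distance s, height h above floor
    return MO+MY*(y+dy)+MX*(s*np.cos(A25)+h*np.sin(A25))+MZ*(-s*np.sin(A25)+h*np.cos(A25))
RL=Rpick(MX,A25)
def at(s,h,dy=0):  # tool goal so hook (x=235 on axis) at slope s, TIP at height h
    po=lane(s,h+20,46,dy)-RL[:,0]*235;return RL,po
def hook():
    Rp,po=pick_now();tip=po+Rp@np.array([235,0,-20.]);d=tip-MO-MY*46
    x,y,z=d@MX,d@MY,d[2];s=x*np.cos(A25)-z*np.sin(A25);h=x*np.sin(A25)+z*np.cos(A25)
    print(" hook tip world",tip,"mag",np.array([x,y+46,z]),"slope s %.1f h %.1f y-46 %.1f"%(s,h,y)," ang err",R.from_matrix(Rp.T@RL).as_rotvec())
E
python3 - <<'E'
from h import *
Rp,po=pick_now();print(Rp,po,v)
hk=po+Rp@np.array([235,0,0]);tip=po+Rp@np.array([235,0,-20]);print(proj("side",[hk,tip,po+Rp@np.array([-64,0,0])]),"seen hook top ~",(174/2.4+220,247/2.4+130),"tail",(500/2.4+220,175/2.4+130))
hook()
go(*at(-60,35)); go(*at(-30,18)); print(at(-60,35))
E
```

```text
[[-0.015 -1.     0.002]
 [ 1.    -0.015 -0.001]
 [ 0.001  0.002  1.   ]] [ 414.605 -228.594  134.5  ] [-17.935   0.     -0.457]
[[293.464 234.786]
 [293.798 240.961]
 [428.751 202.691]] seen hook top ~ (292.5, 232.91666666666669) tail (428.33333333333337, 202.91666666666669)
 hook tip world [411.049   6.402 114.767] mag [ 18.244 142.168  28.767] slope s 4.4 h 33.8 y-46 96.2  ang err [ 0.018  0.437 -0.087]
t 6.38 tcp [ 414.742 -229.145  116.569] F [-0.778 -0.033 -1.284] w 14.1
 turn [ 0.083 -0.438 -0.019]  slide(now axes,cm) [-12.72    7.278   4.313]  slide(target axes) [-9.96   7.612  8.731]
t 6.38 tcp [ 414.742 -229.145  116.569] F [-0.778 -0.033 -1.284] w 14.1
 turn [ 0.083 -0.438 -0.019]  slide(now axes,cm) [-9.921  7.438  2.306]  slide(target axes) [-8.279  7.602  5.72 ]
(array([[ 0.066, -0.997,  0.031],
       [ 0.904,  0.073,  0.421],
       [-0.423,  0.   ,  0.906]]), array([ 487.754, -262.295,  260.519]))
```

```bash
python3 -m handwheel '{"turn":[[0,0,0],[0,0,0],[0,0,0],[0.017,-0.088,-0.004],[0.017,-0.088,-0.004],[0.017,-0.088,-0.004],[0.017,-0.088,-0.004],[0.017,-0.088,-0.004]],"slide":[[-4,0,0],[-4,0,0],[-4.2,0,0],[0,0,0.8],[0,0,0.8],[0,0,0.8],[0,0,0.8],[0,0,0.8]],"jaw":[1,1,1,1,1,1,1,1]}'
python3 - <<'E'
from h import *
hook();go(*at(-60,35))
E
```

```text
time: 7.38
tool_pos: [411.4, -268.1, 243.4]
eef_rot: [-0.577, -0.389, -0.361, 0.621]
force: [-0.5, -0.8, -1.1]
grip_width: 13.8
 hook tip world [427.086 -56.973 140.003] mag [-43.787 121.535  54.003] slope s -62.5 h 30.4 y-46 75.5  ang err [-0.008 -0.009  0.002]
t 7.38 tcp [ 411.364 -268.08   243.376] F [-0.47  -0.765 -1.141] w 13.8
 turn [-0.002  0.009  0.008]  slide(now axes,cm) [-0.24   7.592 -0.244]  slide(target axes) [-0.176  7.594 -0.234]
```

```bash
python3 -m handwheel '{"turn":[[0,0.009,0.008],[0,0,0],[0,0,0],[0,0,0],[0,0,0]],"slide":[[-0.2,2.4,-0.2],[0,2.4,0],[0,2.4,0],[0,0.4,0],[0,0,0]],"jaw":[1,1,1,1,1]}'
python3 - <<'E'
from h import *
hook();go(*at(-20,18))
for n in("side","top"):
  f=cams.grab_frame(n);cv2.imwrite(f"pics/{n}4.png",cv2.resize(f[80:280,180:500,::-1],None,fx=2.4,fy=2.4,interpolation=cv2.INTER_CUBIC))
  Rp,po=pick_now();q=[po+Rp@np.array(a,float) for a in((235,0,4),(235,0,-20),(60,0,0))];print(n,(proj(n,q)-[180,80])*2.4)
E
```

```text
time: 8.0
tool_pos: [487.3, -268.5, 238.6]
eef_rot: [-0.577, -0.391, -0.366, 0.617]
force: [0.2, -0.3, -1.2]
grip_width: 13.7
 hook tip world [501.499 -56.035 137.783] mag [-37.404  47.39   51.783] slope s -55.8 h 31.1 y-46 1.4  ang err [-0.007  0.003 -0.005]
t 8.00 tcp [ 487.269 -268.457  238.647] F [ 0.173 -0.284 -1.202] w 13.7
 turn [ 0.005 -0.003  0.007]  slide(now axes,cm) [ 1.236  0.041 -3.583]  slide(target axes) [ 1.226  0.014 -3.587]
side [[303.699 262.346]
 [315.157 277.824]
 [486.835 177.151]]
top [[283.639 272.938]
 [296.931 277.283]
 [512.232 275.983]]
```

View pics/side4.png

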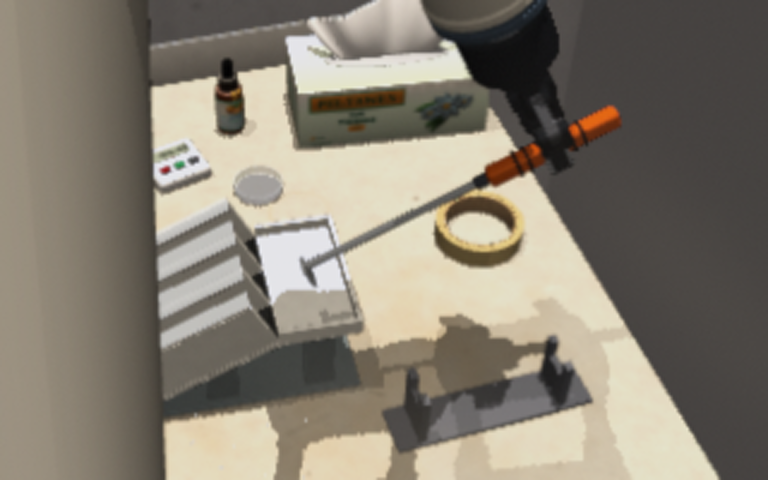

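View pics/top4.png

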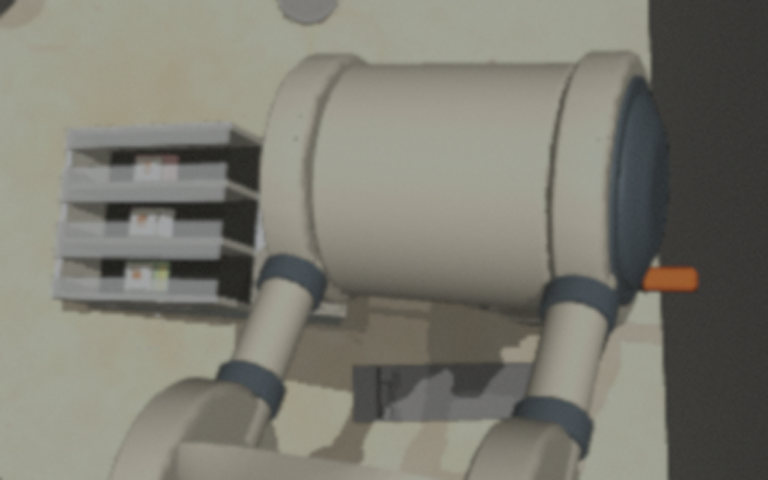

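```bash
python3 -m handwheel '{"turn":[[0.004,-0.002,0.005],[0,0,0],[0,0,0],[0,0,0]],"slide":[[0.6,0.1,-1.8],[0.6,0,-1.8],[0,0,-2],[0,0,0]],"jaw":[1,1,1,1]}'
python3 - <<'E'
from h import *
hook();go(*at(40,18));go(*at(131,17))
E
```

```text
time: 8.6
tool_pos: [488.5, -222.4, 203.6]
eef_rot: [-0.577, -0.393, -0.363, 0.617]
force: [-0.3, -0.8, -1.9]
grip_width: 14.4
 hook tip world [504.035 -10.315 102.276] mag [ 8.379 48.208 16.276] slope s 0.7 h 18.3 y-46 2.2  ang err [-0.003  0.     0.001]
t 8.60 tcp [ 488.453 -222.421  203.604] F [-0.308 -0.771 -1.942] w 14.4
 turn [-0.001 -0.     0.003]  slide(now axes,cm) [-0.005  0.242 -3.928]  slide(target axes) [-0.006  0.245 -3.928]
t 8.60 tcp [ 488.453 -222.421  203.604] F [-0.308 -0.771 -1.942] w 14.4
 turn [-0.001 -0.     0.003]  slide(now axes,cm) [  0.041   0.25  -13.029]  slide(target axes) [  0.035   0.26  -13.029]
```

```bash
python3 -m handwheel '{"turn":[[0,0,0],[0,0,0],[0,0,0],[0,0,0],[0,0,0]],"slide":[[0,0.2,-1.6],[0,0,-2],[0,0,-2],[0,0,-1.5],[0,0,0]],"jaw":[1,1,1,1,1]}'
python3 - <<'E'
from h import *
hook();go(*at(131,17))
for n in("side","top"):
  f=cams.grab_frame(n);cv2.imwrite(f"pics/{n}5.png",cv2.resize(f[120:230,190:350,::-1],None,fx=5,fy=5,interpolation=cv2.INTER_CUBIC))
  Rp,po=pick_now();q=[po+Rp@np.array(a,float) for a in((235,0,4),(235,0,-20),(60,0,0))];print(n,(proj(n,q)-[190,120])*5)
E
```

```text
time: 9.22
tool_pos: [495.3, -156.7, 172.9]
eef_rot: [-0.577, -0.393, -0.362, 0.617]
force: [0.1, 0.1, -1.2]
grip_width: 14.2
 hook tip world [511.445  55.287  71.438] mag [ 74.347  45.62  -14.562] slope s 73.5 h 18.2 y-46 -0.4  ang err [-0.001  0.     0.003]
t 9.22 tcp [ 495.289 -156.732  172.858] F [ 0.125  0.135 -1.198] w 14.2
 turn [-0.003 -0.     0.001]  slide(now axes,cm) [ 0.084  0.028 -5.747]  slide(target axes) [ 0.084  0.046 -5.747]
side [[333.04  486.764]
 [360.347 515.258]
 [695.523 320.372]]
top [[258.616 363.01 ]
 [290.989 371.234]
 [677.025 372.421]]
```

View pics/side5.png

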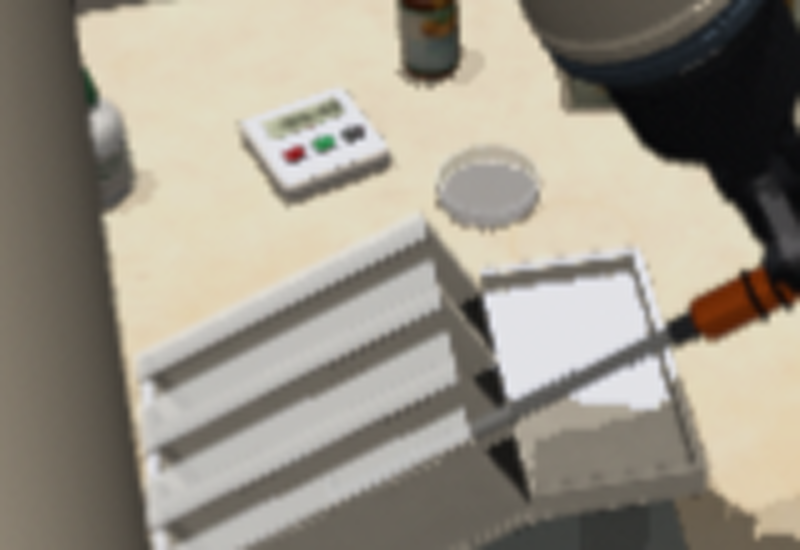

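View pics/top5.png

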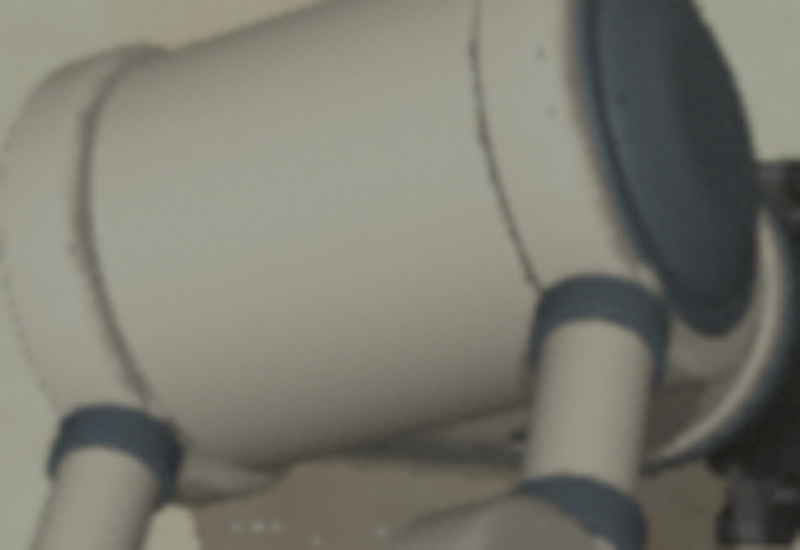

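The side view shows the rod entering the green lane's mouth at about (490,425), well between the walls. The arm hides the lane from above, so I'll go on by force and dead reckoning.

```bash
python3 -m handwheel '{"turn":[[0,0,0],[0,0,0],[0,0,0]],"slide":[[0,0,-1.3],[0,0,-1.5],[0,0,0]],"jaw":[1,1,1]}'
python3 -c "
from h import *
hook()"
python3 -m handwheel '{"turn":[[0,0,0],[0,0,0],[0,0,0]],"slide":[[0,0,-1.4],[0,0,-1.2],[0,0,0]],"jaw":[1,1,1]}'
python3 - <<'E'
from h import *
hook();go(*at(131,17));go(*at(130,2));print(now()[0]['moment'])
E
```

```text
time: 9.7
tool_pos: [497.6, -131.4, 160.9]
eef_rot: [-0.577, -0.394, -0.361, 0.618]
force: [0.8, 0.0, -1.3]
grip_width: 13.8
 hook tip world [514.397  80.513  59.45 ] mag [ 99.721  44.523 -26.55 ] slope s 101.6 h 18.1 y-46 -1.5  ang err [-0.001 -0.     0.006]
time: 10.07
tool_pos: [499.6, -106.2, 148.9]
eef_rot: [-0.577, -0.394, -0.361, 0.618]
force: [0.2, 0.3, -0.9]
grip_width: 13.9
 hook tip world [516.285 105.734  47.401] mag [125.013  44.485 -38.599] slope s 129.6 h 17.9 y-46 -1.5  ang err [-0.001 -0.     0.005]
t 10.07 tcp [ 499.593 -106.209  148.892] F [ 0.238  0.305 -0.887] w 13.9
 turn [-0.005  0.     0.001]  slide(now axes,cm) [ 0.09  -0.024 -0.139]  slide(target axes) [ 0.09  -0.023 -0.139]
t 10.07 tcp [ 499.593 -106.209  148.892] F [ 0.238  0.305 -0.887] w 13.9
 turn [-0.005  0.     0.001]  slide(now axes,cm) [ 1.591 -0.036 -0.049]  slide(target axes) [ 1.591 -0.036 -0.049]
[ 0.235  0.024 -0.055]
```

```bash
python3 -m handwheel '{"turn":[[0,0,0],[0,0,0],[0,0,0]],"slide":[[0.5,0,0],[0.5,0,0],[0,0,0]],"jaw":[1,1,1]}'
python3 -c "
from h import *
hook();print(now()[0]['moment'])"
python3 -m handwheel '{"turn":[[0,0,0],[0,0,0],[0,0,0]],"slide":[[0.3,0,0],[0.1,0,0],[0,0,0]],"jaw":[1,1,1]}'
python3 - <<'E'
from h import *
hook();print(now()[0]['moment'])
E
```

```text
time: 10.45
tool_pos: [499.4, -111.2, 139.3]
eef_rot: [-0.577, -0.394, -0.361, 0.618]
force: [-0.8, 0.7, -1.2]
grip_width: 14.1
 hook tip world [516.095 100.764  37.781] mag [120.043  44.311 -48.219] slope s 129.2 h 7.0 y-46 -1.7  ang err [-0.001 -0.     0.006]
[ 0.199 -0.044 -0.003]
time: 10.82
tool_pos: [499.3, -113.4, 135.6]
eef_rot: [-0.577, -0.394, -0.361, 0.618]
force: [-0.4, 0.4, -1.5]
grip_width: 14.1
 hook tip world [516.136  98.56   34.038] mag [117.847  44.109 -51.962] slope s 128.8 h 2.7 y-46 -1.9  ang err [-0.001 -0.     0.006]
[0.259 0.037 0.044]
```

```bash
python3 -m handwheel '{"turn":[[0,0,0],[0,0,0]],"slide":[[0.12,0,0],[0,0,0]],"jaw":[1,1]}'
python3 - <<'E'
from h import *
hook();print(now()[0]['moment'])
E
```

```text
time: 11.08
tool_pos: [499.3, -113.9, 134.5]
eef_rot: [-0.577, -0.394, -0.361, 0.618]
force: [0.7, 0.4, -1.4]
grip_width: 14.4
 hook tip world [516.226  97.996  32.985] mag [117.292  43.977 -53.015] slope s 128.7 h 1.5 y-46 -2.0  ang err [-0.    -0.     0.006]
[ 0.262  0.044 -0.001]
```

```bash
python3 -m handwheel '{"turn":[[0,0,0],[0,0,0],[0,0,0],[0,0,0]],"slide":[[0,0.08,0.8],[0,0.08,0.9],[0,0,0.9],[0,0,0.9]],"jaw":[1,1,1,1]}'
python3 - <<'E'
from h import *
hook();print(now()[0]['moment'],now()[0]['force']);go(*at(40,1.5))
f=cams.grab_frame("top");cv2.imwrite("pics/top6.png",cv2.resize(f[120:230,190:350,::-1],None,fx=5,fy=5,interpolation=cv2.INTER_CUBIC))
E
```

```text
time: 11.58
tool_pos: [498.5, -147.5, 150.6]
eef_rot: [-0.577, -0.394, -0.361, 0.618]
force: [-0.1, 0.1, -1.3]
grip_width: 14.1
 hook tip world [515.226  64.358  49.066] mag [ 83.67   42.512 -36.934] slope s 91.4 h 1.9 y-46 -3.5  ang err [-0.    -0.001  0.006]
[ 0.199  0.007 -0.04 ] [-0.133  0.11  -1.314]
t 11.57 tcp [ 498.455 -147.548  150.624] F [-0.133  0.11  -1.314] w 14.1
 turn [-0.006  0.001  0.   ]  slide(now axes,cm) [ 0.088 -0.191  5.145]  slide(target axes) [ 0.084 -0.221  5.144]
```

View pics/top6.png

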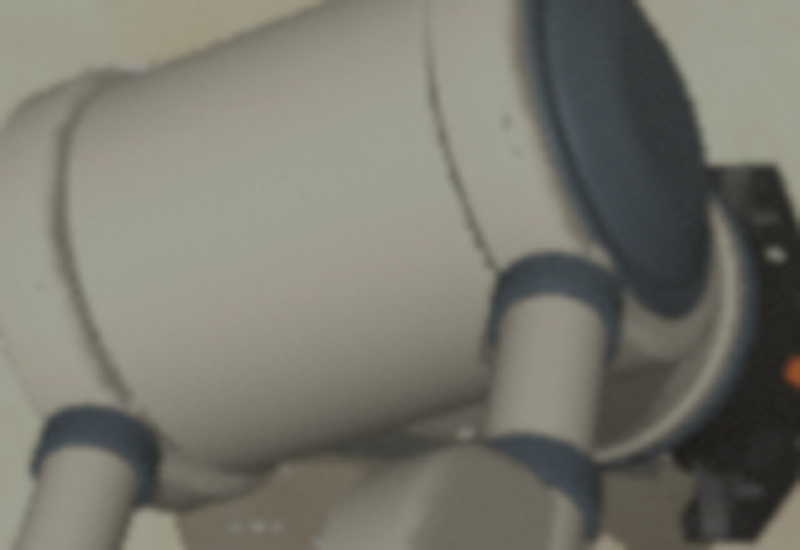

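```bash
python3 -m handwheel '{"turn":[[0,0,0],[0,0,0],[0,0,0],[0,0,0],[0,0,0],[0,0,0]],"slide":[[0,-0.06,0.8],[0,-0.06,0.9],[0,-0.06,0.9],[0,-0.06,0.9],[0,-0.06,0.9],[0,0,0]],"jaw":[1,1,1,1,1,1]}'
python3 - <<'E'
from h import *
hook();go(*at(0,2))
for n in("side","top"):
  f=cams.grab_frame(n);cv2.imwrite(f"pics/{n}7.png",cv2.resize(f[120:230,190:350,::-1],None,fx=5,fy=5,interpolation=cv2.INTER_CUBIC))
E
```

```text
time: 12.38
tool_pos: [491.8, -191.0, 171.6]
eef_rot: [-0.577, -0.394, -0.36, 0.618]
force: [-0.2, 0.4, -1.1]
grip_width: 14.2
 hook tip world [508.9    20.849  69.906] mag [ 39.815  45.637 -16.094] slope s 42.9 h 2.2 y-46 -0.4  ang err [ 0.    -0.001  0.007]
t 12.38 tcp [ 491.85  -190.985  171.566] F [-0.211  0.412 -1.083] w 14.2
 turn [-0.007  0.001 -0.   ]  slide(now axes,cm) [0.083 0.151 4.288]  slide(target axes) [0.078 0.121 4.289]
```

View pics/side7.png

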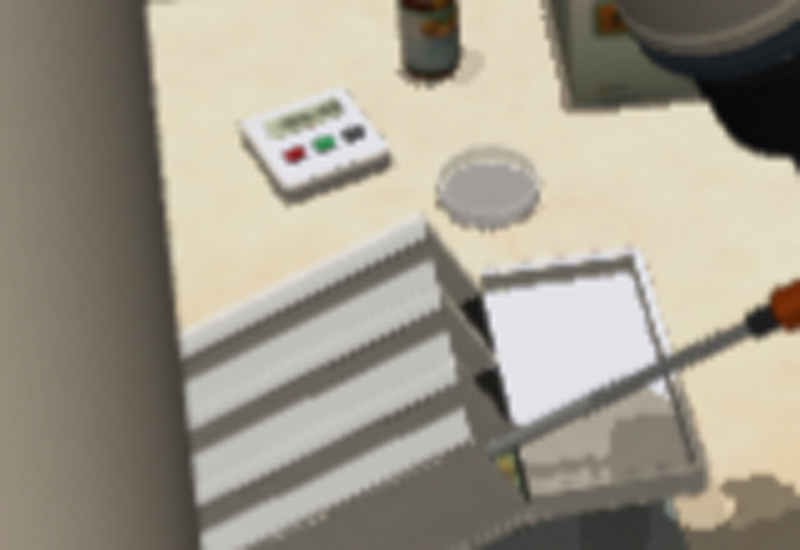

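View pics/top7.png

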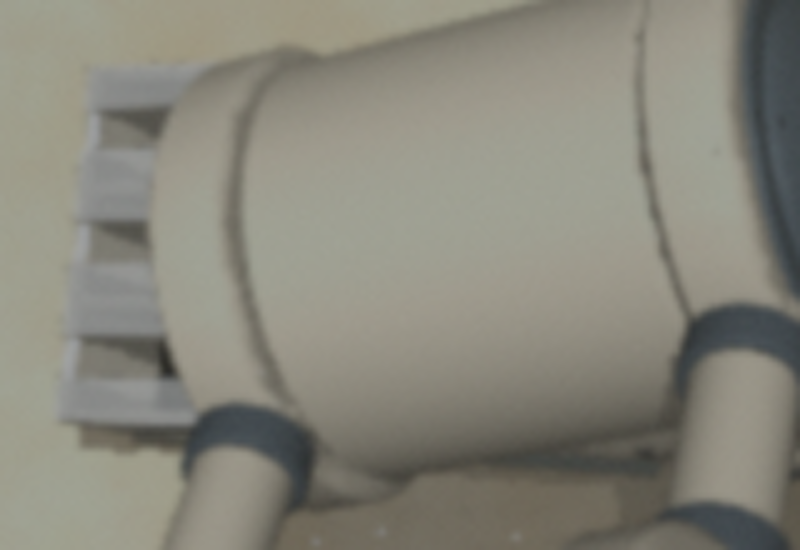

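The side view shows the green/yellow label end of the block at the mouth, about (508,468), following the hook. I'll pull it over the edge slowly.

```bash
python3 -m handwheel '{"turn":[[0,0,0],[0,0,0],[0,0,0],[0,0,0],[0,0,0]],"slide":[[0,0,0.6],[0,0,0.6],[0,0,0.6],[0,0,0.6],[0,0,0]],"jaw":[1,1,1,1,1]}'
python3 - <<'E'
from h import *
hook();go(*at(0,2))
f=cams.grab_frame("side");cv2.imwrite("pics/side8.png",cv2.resize(f[180:230,260:350,::-1],None,fx=8,fy=8,interpolation=cv2.INTER_CUBIC))
E
```

```text
time: 13.1
tool_pos: [490.1, -213.2, 182.1]
eef_rot: [-0.577, -0.394, -0.361, 0.618]
force: [-1.1, -0.1, -0.8]
grip_width: 14.1
 hook tip world [506.79   -1.311  80.442] mag [17.56  46.119 -5.558] slope s 18.3 h 2.4 y-46 0.1  ang err [-0.    -0.001  0.006]
t 13.10 tcp [ 490.064 -213.195  182.051] F [-1.057 -0.116 -0.83 ] w 14.1
 turn [-0.006  0.001  0.   ]  slide(now axes,cm) [0.073 0.151 1.826]  slide(target axes) [0.071 0.141 1.827]
```

View pics/side8.png

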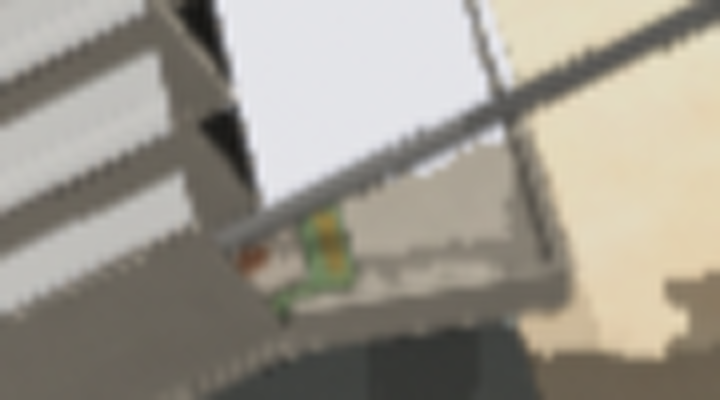

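```bash
python3 -m handwheel '{"turn":[[0,0,0],[0,0,0],[0,0,0],[0,0,0]],"slide":[[0,0,0.5],[0,0,0.5],[0,0,0.4],[0,0,0]],"jaw":[1,1,1,1]}'
python3 - <<'E'
from h import *
hook()
f=cams.grab_frame("side");cv2.imwrite("pics/side9.png",cv2.resize(f[180:230,260:350,::-1],None,fx=8,fy=8,interpolation=cv2.INTER_CUBIC))
E
```

```text
time: 13.65
tool_pos: [489.0, -226.4, 188.3]
eef_rot: [-0.577, -0.394, -0.361, 0.617]
force: [-0.3, -0.3, -1.1]
grip_width: 14.0
 hook tip world [505.624 -14.456  86.731] mag [ 4.365 46.32   0.731] slope s 3.6 h 2.5 y-46 0.3  ang err [-0.    -0.001  0.005]
```

View pics/side9.png

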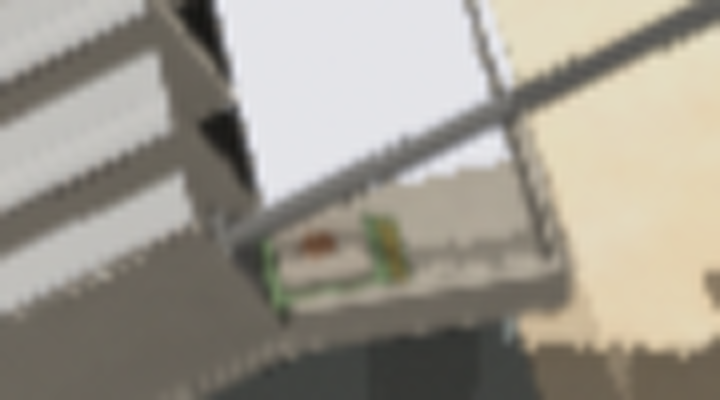

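```bash
python3 -m handwheel '{"turn":[[0,0,0],[0,0,0],[0,0,0],[0,0,0]],"slide":[[0.14,0,0.5],[0.23,0,0.5],[0.23,0,0.45],[0,0,0]],"jaw":[1,1,1,1]}'
python3 - <<'E'
from h import *
hook()
f=cams.grab_frame("side");cv2.imwrite("pics/side10.png",cv2.resize(f[180:230,260:350,::-1],None,fx=8,fy=8,interpolation=cv2.INTER_CUBIC))
E
```

```text
time: 14.2
tool_pos: [487.7, -243.0, 188.9]
eef_rot: [-0.577, -0.394, -0.361, 0.618]
force: [-0.2, -0.5, 0.6]
grip_width: 14.4
 hook tip world [504.258 -31.038  87.383] mag [-12.273  46.468   1.383] slope s -11.7 h -3.9 y-46 0.5  ang err [-0.001 -0.001  0.005]
```

View pics/side10.png

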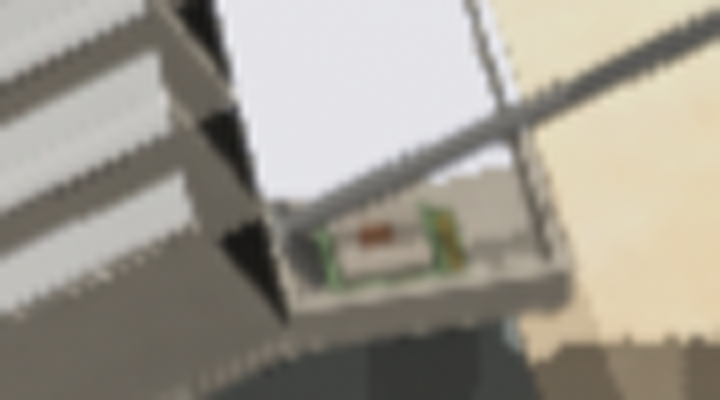

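The block is flat on the ledge, clear of the dark lane floor: its deep end is at about (325,260) and its label end at (455,240). The force shows a light touch of the hook on the ledge. I'll back the hook off and lift.

```bash
python3 -m handwheel '{"turn":[[0,0,0],[0,0,0],[0,0,0],[0,0,0],[0,0,0],[0,0,0],[0,0,0]],"slide":[[-0.6,0,-0.1],[-0.6,0,0],[-1.4,0,0.6],[-1.8,0,0.85],[-1.8,0,0.85],[-1.8,0,0.85],[0,0,0]],"jaw":[1,1,1,1,1,1,1]}'
python3 - <<'E'
from h import *
hook()
f=cams.grab_frame("side");cv2.imwrite("pics/side11.png",cv2.resize(f[180:230,260:350,::-1],None,fx=8,fy=8,interpolation=cv2.INTER_CUBIC))
m=cv2.cvtColor(f,cv2.COLOR_RGB2HSV)
def S(x,y):return ((x+.5)/8-.5+260,(y+.5)/8-.5+180)
for p in ((327,290),(318,235),(465,265),(440,208)):
    P=onz("side",*S(*p),90)-MO;print(p,P@MX,P@MY)
E
```

```text
time: 15.12
tool_pos: [487.9, -234.5, 281.6]
eef_rot: [-0.578, -0.394, -0.361, 0.617]
force: [0.7, -0.0, -1.7]
grip_width: 13.9
 hook tip world [504.403 -22.553 180.052] mag [-3.799 46.945 94.052] slope s -43.2 h 83.6 y-46 0.9  ang err [ 0.003 -0.001  0.004]
(327, 290) -10.737546553263194 57.60779177454511
(318, 235) -12.015056490026966 37.25087799710099
(465, 265) -49.65972456444278 56.466254949428865
(440, 208) -47.249911290039606 34.309372047641766
```

View pics/side11.png

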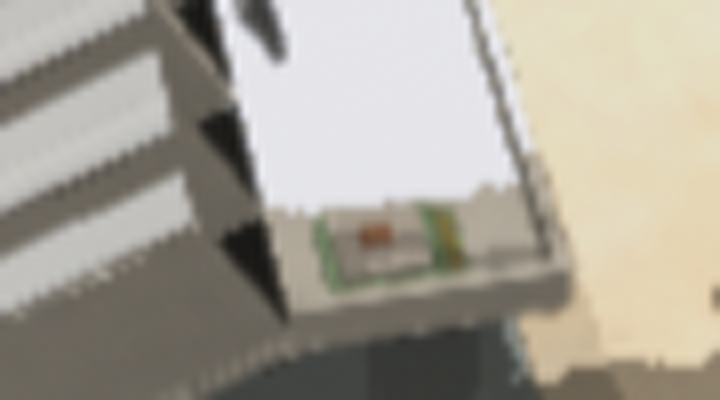

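```bash
python3 -m handwheel '{"turn":[[0,0,0],[0,0,0],[0,0,0],[-0.017,0.087,0.004],[-0.017,0.087,0.004],[-0.017,0.087,0.004],[-0.017,0.087,0.004],[-0.017,0.087,0.004]],"slide":[[0,-2.4,0],[0,-2.4,0],[0,-2.4,0],[0,0,0],[0,0,0],[0,0,0],[0,0,0],[0,0,0]],"jaw":[1,1,1,1,1,1,1,1]}'
python3 - <<'E'
from h import *
hook();delta(gR,gp+[0,0,60])
E
```

```text
time: 16.18
tool_pos: [410.7, -225.3, 274.3]
eef_rot: [0.504, 0.498, 0.507, -0.491]
force: [-0.6, 0.6, -1.6]
grip_width: 14.6
 hook tip world [405.759  10.207 275.882] mag [ 21.652 147.722 189.882] slope s -60.6 h 181.2 y-46 101.7  ang err [ 0.015  0.451 -0.093]
t 16.18 tcp [ 410.661 -225.319  274.273] F [-0.557  0.572 -1.63 ] w 14.6
 turn [ 0.005 -0.016  0.005]  slide(now axes,cm) [18.016  0.459  0.659]  slide(target axes) [18.026  0.379  0.375]
```

```bash
python3 -m handwheel '{"turn":[[0.005,-0.016,0.005],[0,0,0],[0,0,0],[0,0,0],[0,0,0],[0,0,0]],"slide":[[3,0.3,0.3],[4,0,0],[4,0,0],[4,0,0],[2.5,0,0],[0,0,0]],"jaw":[1,1,1,1,1,1]}'
python3 - <<'E'
from h import *
hook();delta(gR,gp+[0,0,40])
Rp,po=pick_now()
f=cams.grab_frame("side");cv2.imwrite("pics/side12.png",cv2.resize(f[130:330,220:540,::-1],None,fx=2.4,fy=2.4,interpolation=cv2.INTER_CUBIC))
q=[po+Rp@np.array(a,float) for a in((235,0,4),(235,0,-20),(58,0,0),(-64,0,0))];print((proj("side",q)-[220,130])*2.4)
E
```

```text
time: 16.92
tool_pos: [413.2, -229.2, 91.4]
eef_rot: [0.506, 0.497, 0.501, -0.496]
force: [0.4, -0.3, -0.5]
grip_width: 14.4
 hook tip world [410.416   6.319  89.973] mag [ 18.115 142.793   3.973] slope s 14.7 h 11.3 y-46 96.8  ang err [ 0.015  0.439 -0.084]
t 16.93 tcp [ 413.243 -229.242   91.408] F [ 0.35  -0.259 -0.502] w 14.4
 turn [-0.003 -0.003  0.003]  slide(now axes,cm) [1.735 0.274 0.088]  slide(target axes) [1.736 0.268 0.085]
[[177.479 267.353]
 [178.373 284.539]
 [372.236 224.355]
 [496.949 194.579]]
```

View pics/side12.png

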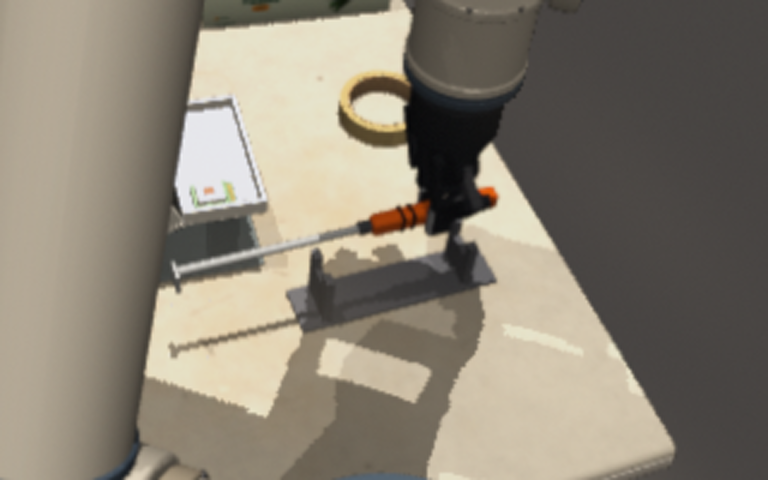

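The picker is where predicted, with the hook at (177,268-288) and the handle front at (370,224), so it hasn't slipped. The green block lies on the ledge at (212,192). Next I'll line up and lower.

```bash
python3 -m handwheel '{"turn":[[-0.003,-0.003,0.003],[0,0,0],[0,0,0],[0,0,0]],"slide":[[1,0.2,0.08],[1.4,0,0],[0,0,0],[0,0,0]],"jaw":[1,1,1,1]}'
python3 - <<'E'
from h import *
delta(gR,gp)
E
```

```text
time: 17.48
tool_pos: [417.2, -231.3, 68.9]
eef_rot: [0.51, 0.497, 0.498, -0.495]
force: [-0.2, 0.3, -1.1]
grip_width: 14.0
t 17.48 tcp [ 417.228 -231.334   68.884] F [-0.246  0.253 -1.118] w 14.0
 turn [-0.     0.004 -0.004]  slide(now axes,cm) [ 3.477 -0.157 -0.155]  slide(target axes) [ 3.479 -0.142 -0.142]
```

```bash
python3 -m handwheel '{"turn":[[0,0.002,-0.002],[0,0,0]],"slide":[[0.4,-0.1,-0.1],[0,0,0]],"jaw":[1,1]}'
python3 - <<'E'
from h import *
delta(gR,gp)
E
```

```text
time: 17.73
tool_pos: [416.4, -230.4, 65.0]
eef_rot: [0.509, 0.497, 0.499, -0.495]
force: [0.1, 0.1, -1.2]
grip_width: 14.0
t 17.73 tcp [ 416.366 -230.436   65.041] F [ 0.106  0.127 -1.193] w 14.0
 turn [-0.     0.002 -0.003]  slide(now axes,cm) [ 3.096 -0.062 -0.055]  slide(target axes) [ 3.096 -0.054 -0.049]
```

```bash
python3 -m handwheel '{"turn":[[0,0.001,-0.002],[0,0,0],[0,0,0],[0,0,0]],"slide":[[0.7,-0.05,-0.03],[0.9,0,0],[0.8,0,0],[0.4,0,0]],"jaw":[1,1,1,1]}'
python3 -m handwheel '{"turn":[[0,0,0]],"slide":[[0,0,0]],"jaw":[1]}'
python3 - <<'E'
from h import *
delta(gR,gp)
E
```

```text
time: 18.23
tool_pos: [416.2, -230.4, 35.2]
eef_rot: [0.508, 0.496, 0.5, -0.495]
force: [0.5, -0.4, -0.9]
grip_width: 14.0
time: 18.35
tool_pos: [416.0, -230.3, 34.7]
eef_rot: [0.508, 0.496, 0.5, -0.495]
force: [0.3, 0.5, -1.0]
grip_width: 13.8
t 18.35 tcp [ 416.033 -230.305   34.717] F [ 0.312  0.535 -0.986] w 13.8
 turn [-0.     0.001 -0.   ]  slide(now axes,cm) [ 0.064  0.006 -0.015]  slide(target axes) [ 0.064  0.006 -0.015]
```

Less than 1 mm above the seat. I'll go down the last bit, then open gently.

```bash
python3 -m handwheel '{"turn":[[0,0,0],[0,0,0],[0,0,0],[0,0,0],[0,0,0],[0,0,0],[0,0,0]],"slide":[[0.06,0,0],[0,0,0],[0,0,0],[0,0,0],[0,0,0],[0,0,0],[0,0,0]],"jaw":[1,1,0.75,0.6,0.3,0,0]}' 25
python3 - <<'E'
from h import *
delta(gR,gp)
f=cams.grab_frame("side");cv2.imwrite("pics/side13.png",cv2.resize(f[130:330,220:540,::-1],None,fx=2.4,fy=2.4,interpolation=cv2.INTER_CUBIC))
E
```

```text
time: 19.23
tool_pos: [416.5, -230.6, 34.8]
eef_rot: [0.509, 0.496, 0.499, -0.495]
force: [-0.1, -0.3, 0.4]
grip_width: 84.8
t 19.23 tcp [ 416.487 -230.621   34.8  ] F [-0.083 -0.272  0.372] w 84.8
 turn [-0.     0.002 -0.001]  slide(now axes,cm) [ 0.071 -0.039 -0.048]  slide(target axes) [ 0.072 -0.039 -0.048]
```

View pics/side13.png

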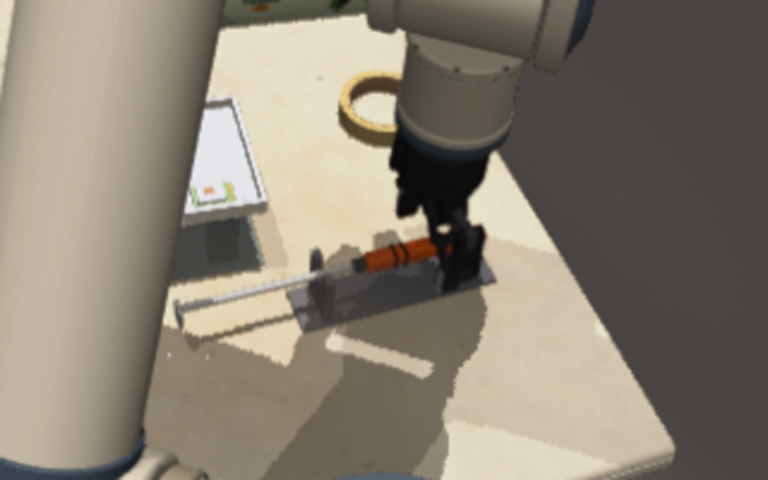

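The picker lies in both posts with the fingers open. I'll raise straight up, then swing back clear for a check.

```bash
python3 -m handwheel '{"turn":[[0,0,0],[0,0,0],[0,0,0],[0,0,0],[0,0,0],[0,0,0],[0,0,0],[0,0,0]],"slide":[[-0.5,0,0],[-2,0,0],[-4,0,0],[-5,0,0],[-5,0,0],[-5,0,0],[-5,0,0],[0,0,0]],"jaw":[0,0,0,0,0,0,0,0]}'
python3 -m handwheel '{"turn":[[0,0,0],[0,0,0],[0,0,0],[0,0,0],[0,0,0],[0,0,0],[0,0,0],[0,0,0]],"slide":[[0,1,-5],[0,1,-5],[0,1,-5],[0,1,-5],[0,1,-5],[0,0,-5],[0,-1,-5],[0,-1,-5]],"jaw":[0,0,0,0,0,0,0,0]}'
python3 -m handwheel '{"turn":[[0,0,0],[0,0,0],[0,0,0],[0,0,0],[0,0,0],[0,0,0]],"slide":[[0,-2.5,-5],[0,-2.5,-5],[0,-2.5,-5],[0,-2.5,-5],[0,-2.5,-5],[0,0,0]],"jaw":[0,0,0,0,0,0]}'
python3 - <<'E'
from h import *
for n in("side","top"):
  cv2.imwrite(f"pics/{n}14.png",cams.grab_frame(n)[:,:,::-1])
E
```

```text
time: 20.27
tool_pos: [412.8, -227.8, 310.9]
eef_rot: [0.509, 0.497, 0.499, -0.495]
force: [0.4, 0.6, -0.3]
grip_width: 85.3
time: 21.28
tool_pos: [434.7, 182.2, 304.2]
eef_rot: [0.506, 0.497, 0.499, -0.499]
force: [1.1, -0.1, -0.8]
grip_width: 85.4
time: 22.02
tool_pos: [298.5, 439.7, 297.1]
eef_rot: [0.506, 0.493, 0.5, -0.5]
force: [0.3, 0.5, -0.3]
grip_width: 84.8
```

View pics/side14.png

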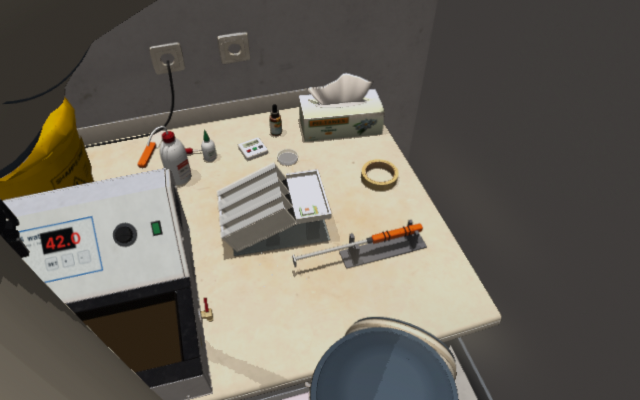

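View pics/top14.png

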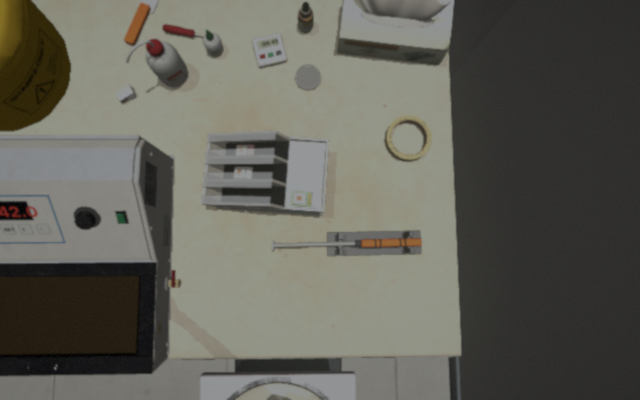

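```bash
python3 - <<'E'
from h import *
for n,b in(("top",(265,430,220,270)),("side",(285,435,215,285))):
    a=cv2.imread(f"pics/{n}0.png")[:,:,::-1].copy();c=cv2.imread(f"pics/{n}14.png")[:,:,::-1].copy()
    x0,x1,y0,y1=b
    for im in(a,c):
        m=orange(im)[y0:y1,x0:x1];P=np.column_stack(np.nonzero(m)[::-1]).astype(np.float32);r=cv2.minAreaRect(P);print(n,np.array(r[0])+[x0,y0],r[1:])
    print(" shift",cv2.phaseCorrelate(*[cv2.cvtColor(i,cv2.COLOR_RGB2GRAY)[y0:y1,x0:x1].astype(np.float32) for i in(a,c)]))
a=cv2.imread("pics/top14.png");cv2.imwrite("pics/t15.png",np.vstack([cv2.resize(a[125:225,195:335],None,fx=4,fy=4,interpolation=cv2.INTER_CUBIC)[:, :560],]))
# block pixels on the ledge
h=cv2.cvtColor(a,cv2.COLOR_BGR2HSV);m=cv2.inRange(h,(20,60,60),(90,255,255))[180:212,284:325]
P=np.column_stack(np.nonzero(m)[::-1]);print(P.min(0)+[284,180],P.max(0)+[284,180])
def T(x,y):return ((x+.5)/4-.5+195,(y+.5)/4-.5+125)
E
```

```text
top [390.506 242.244] ((6.607790470123291, 57.12934875488281), 88.60282135009766)
top [390.495 242.338] ((6.585387229919434, 57.18115234375), 88.31531524658203)
 shift ((0.09374521561169047, -0.016535464141142597), 0.9482786682976617)
side [396.521 231.581] ((6.4367594718933105, 50.69473648071289), 75.3791275024414)
side [396.735 231.441] ((6.5484619140625, 51.175018310546875), 75.96376037597656)
 shift ((0.03274766991053468, 0.060668895216011265), 0.9850334236798463)
[308 194] [310 204]
```

View pics/t15.png

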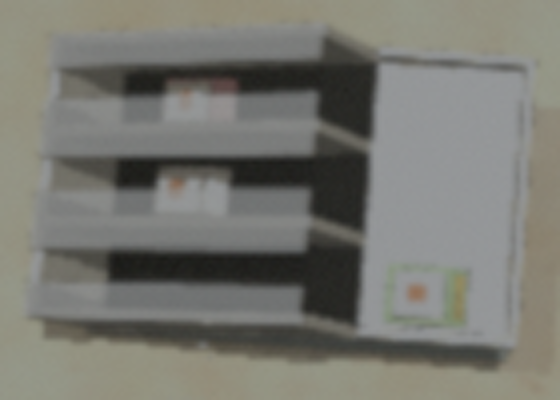

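The close-up shows the green block flat on the ledge, (388-470, 265-328), clear of the mouth edge at about column 360. The white and pink blocks haven't moved, and the picker matches its first picture to 0.25 pixel. Handing in.

```bash
python3 -c "
from plant import status,order
s=status.get_state();print(s['time'],s['joint_velocities'].round(4));order.close_job()"
```

```text
22.125 [-0.0368 -0.0133  0.0063 -0.0038  0.0007 -0.0072]
the job is handed in; nothing more can be done
```

The green block was drawn out of its lane with the hook and now lies flat, right way up, on the ledge. The picker is back in both notches of its rest. I handed the job in at 22.1 s; no verdict is reported.

- **Green block:** in the last pictures its centre is about 31 mm outside the mouth edge, at y ≈ +47 mm of the magazine, wholly clear of the lane.
- **Picker:** it matches its starting pictures to within about 0.25 pixel (roughly 0.5 mm) in both views.
- **White and pink blocks:** they show no visible movement in the top view. I judged this by eye and did not measure it.
- **Contacts:** the fingers never came near a block. The hook touched the ledge lightly at the end of the pull, at under about 2 N.
- **Not confirmed:** the pull inside the lane was too light to stand out from the force noise. The arm also hid the hook for most of it. The pictures of the block following the hook out at the mouth are the only evidence.
- **Arm:** it had withdrawn, with the gripper open at about z = 297 mm, and touched nothing. A small residual joint speed (0.04 rad/s) still showed in the last reading before hand-in.

No check failed or disagreed.

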